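# Put the pusher that fits in the carousel's sleeve and hold the sleeve at the front

### The arm

A 6-joint arm with a two-finger parallel gripper is mounted at the origin on the work surface. World frame = base frame: x ahead of the robot, y to its left, z up, the work surface at z = 0. Lengths are in m, angles in rad, forces in N, time in s.
With the tool pointing down it reaches from about 0.3 to 0.825 m from the base axis. Payload 5.4 kg.
Tool frame: the origin (TCP) lies at the very end of the fingers, on their centre line; the grasp point (between the pads) lies 19 mm behind it; z points along the fingers, y is the line along which they close (so a half turn about z gives the same grasp; the last joint's range is limited). The gripper opens to 92 mm and grips with 3 to 60 N. Pads are 20 mm wide; open, the fingers measure 128 mm over their backs; the gripper's body (75 mm by 189 mm) begins 69 mm behind the grasp point.
Start: joints at [1.101, 0.158, 1.597, -0, 1.386, -0.21], TCP at [0.148, 0.556, 0.215] pointing down, gripper open.
Joint ranges: [-2.91, 2.91], [-0.94, 2.29], [0.18, 2.7], [-1.29, 4.43], [0.17, 2.64], [-3, 3]. Speed limits (rad/s): [2.57, 2.57, 3.14, 3.14, 3.14, 3.14].

### API

Orientations are given as a rotation vector (axis times angle).
In Python, from workcell import bot gives the robot as it stands. Calls block until the motion is done:
- bot.goto(position, orientation): joint-space move of the TCP to a pose.
- bot.line_to(position, rot=None, max_speed=0.15): straight line of the TCP; rot=None keeps the orientation; max_speed is the mean speed in m/s.
- bot.set_joints(angles): joint-space move.
- bot.set_gripper(opening, newtons=None): opening from 0.0 (shut) to 1.0 (fully open); newtons is the grip in N (None keeps the last); returns when the fingers have stopped.
- bot.hold(seconds).
- bot.inverse_kinematics(position, orientation): joint angles nearest the present ones, or None.
- bot.read_camera(name): name is "side" or "top"; returns a dict with "pixels" (480x640x3 uint8, blue, green, red), "fx", "fy", "cx", "cy" (pixels), "k1" (the pictures are not rectified: a ray, as slopes to the right and down, at radius r is drawn at 1 + k1 r^2 times it, then the intrinsics apply), "R" (3x3) and "t" (3): a world point X has camera coordinates R X + t. Camera axes: x right, y down, z forward; pixel columns grow to the right and rows downward; lengths in m; the calibration is good to about 2 mm. A picture is of the moment at which its call begins. There is no depth.
A pose or a line that the arm cannot do raises bot.MotionError and nothing moves.
- bot.job_done(): hands the job in; it is judged then, once.
Readings, each from a call of its own:
- bot.current_clock(): time.
- bot.current_joints(): joint angles.
- bot.current_joint_vel(): joint speeds.
- bot.current_effort(): joint torques, N m.
- bot.current_ee_pos(): TCP position.
- bot.current_tool_rot(): TCP orientation.
- bot.current_contact_force(): force on the tool from outside, world axes, zero at the start.
- bot.current_ft_torque(): the same for the moment, N m.
- bot.current_opening(): opening from 0.0 (shut) to 1.0 (fully open).
- bot.current_grip_force(): force on a finger pad.
Only numpy, scipy, OpenCV 4.12 (cv2) and the standard library are available. Lean on these libraries where they do the work, as an engineer would, in place of code of your own. Each camera call takes 0.05 s, during which the arm holds its last target. There are 200 camera calls.

### The job

Three grey food-processor pushers stand on the counter: find the one whose shank fits the open aluminium sleeve on the spice carousel closely (one is too stout to enter, one too slim) and slide it fully home, its flange down on the sleeve's rim. Then turn the carousel until that sleeve stands at the front, squarely over the pointed tongue of the steel base, and hold the carousel still there: it springs back when let go, so finish while still holding it or its pusher with the gripper. Do not disturb the mug, funnel, bowl, pepper mill or oil bottle.

Things in the scene. Friction and masses are not known exactly. Their poses are not given: they have to be found in the camera images.
- pusher_b_mid (a point): plain grey plastic pusher, 112 mm tall, standing upright; round shank 38 mm in diameter for its lower 60 mm (the bottom 8 mm tapers in by 3 mm all round), then a flange 54 mm in diameter and 6 mm thick (60 to 66 mm up), then a round grip 32 mm in diameter and 46 mm tall (66 to 112 mm up) on the same axis; about 0.09 kg. This point lies on its axis, half-way up (56 mm above its foot); z is up its axis.
- pusher_a_mid (a point): plain grey plastic pusher, 112 mm tall, standing upright; round shank 27 mm in diameter for its lower 60 mm (the bottom 8 mm tapers in by 3 mm all round), then a flange 43 mm in diameter and 6 mm thick (60 to 66 mm up), then a round grip 32 mm in diameter and 46 mm tall (66 to 112 mm up) on the same axis; about 0.09 kg. This point lies on its axis, half-way up (56 mm above its foot); z is up its axis.
- pusher_c_mid (a point): plain grey plastic pusher, 112 mm tall, standing upright; round shank 47 mm in diameter for its lower 60 mm (the bottom 8 mm tapers in by 3 mm all round), then a flange 64 mm in diameter and 6 mm thick (60 to 66 mm up), then a round grip 32 mm in diameter and 46 mm tall (66 to 112 mm up) on the same axis; about 0.09 kg. This point lies on its axis, half-way up (56 mm above its foot); z is up its axis.
- sleeve_mouth (a point): centre of the mouth of the open aluminium sleeve, level with its rim, 94 mm above the counter. The sleeve is an upright tube fixed on the carousel deck: 41.5 mm bore, 49 mm outside, 66 mm deep, its axis 90 mm from the carousel's; z is up. When the right pusher is home its half-way point is 4 mm below this point and its grip reaches 52 mm above it.
- deck_centre (a point): the carousel's vertical turning axis, at the upper face of its round wooden deck (250 mm wide, 24 mm above the counter); a steel hub cap 32 mm wide, 12 mm high, stands there. The deck has five places 72 degrees apart: the open sleeve and four lidded glass jars fixed to the deck, 52 mm wide, tops 100 mm above the counter.
- carousel (a joint): turn of the carousel deck, rad, anticlockwise seen from above; 0 where it rests at the start (whichever way the sleeve then points, at least 55 degrees from the front). Turns both ways to stops at 3.5; a light spring (0.06 N m per rad, about 2 N at the sleeve after half a turn) brings it back to 0 when let go.
- base: fixed bright steel base under the carousel, 8 mm thick, 230 mm round, with a pointed tongue 44 mm wide that reaches 172 mm from the axis, sticking out about 47 mm from under the deck. Origin on the carousel's axis at the counter. Its -x axis points along the tongue: that is the front (roughly towards the robot, up to 20 degrees either side).
- mug: white ceramic mug, 82 mm wide, 95 mm high; bystander. Origin at the centre of its underside.
- funnel: aluminium funnel standing mouth down, 104 mm wide, 105 mm high; bystander. Origin at the centre of its underside.
- bowl: small white ceramic bowl, 110 mm wide, 50 mm high; bystander. Origin at the centre of its underside.
- mill: dark wooden pepper mill, 58 mm wide, 165 mm high; bystander. Origin at the centre of its underside.
- oil: green glass oil bottle, 60 mm wide, 170 mm high; bystander. Origin at the centre of its underside.

How it is judged:
On the way:
1. the fitting pusher is slid fully home in the sleeve (horizontal distance between pusher_b_mid and sleeve_mouth below 0.006 m and z of pusher_b_mid in the frame of sleeve_mouth below -0.001 m and angle between pusher_b_mid's own z axis and vertical below 0.12 rad), for 0.2 s.
At the end, for the whole second after the job is handed in: The 38 mm pusher is home in the sleeve (flange within 3 mm of the rim, on axis within 6 mm, upright), the sleeve is over the line of the tongue within 15 mm, on its side of the axis, the carousel turns under 0.06 rad/s, and the fingers press the pusher or the carousel with over 1 N (all of step 1 and y of sleeve_mouth in the frame of base between -0.015 and 0.015 m and x of sleeve_mouth in the frame of base below -0.07 m and velocity of joint carousel between -0.06 and 0.06 rad/s and (contact force between the fingers and pusher_b above 1 N or contact force between the fingers and carousel above 1 N)); the arm keeps its last pose, push and grip.
It fails at once if the mug is disturbed (moved more than 30 mm or tipped) (distance of mug from where it was at the start of the episode above 0.03 m or angle between mug's own z axis and vertical above 0.4 rad).
It fails at once if the funnel is disturbed (moved more than 30 mm or tipped) (distance of funnel from where it was at the start of the episode above 0.03 m or angle between funnel's own z axis and vertical above 0.4 rad).
It fails at once if the bowl is disturbed (moved more than 30 mm or tipped) (distance of bowl from where it was at the start of the episode above 0.03 m or angle between bowl's own z axis and vertical above 0.4 rad).
It fails at once if the mill is disturbed (moved more than 30 mm or tipped) (distance of mill from where it was at the start of the episode above 0.03 m or angle between mill's own z axis and vertical above 0.4 rad).
It fails at once if the oil is disturbed (moved more than 30 mm or tipped) (distance of oil from where it was at the start of the episode above 0.03 m or angle between oil's own z axis and vertical above 0.4 rad).
It also fails if it takes over 61 s, if anything falls off the work surface, if the arm or the gripper's body presses on something with over 40 N, if the wrist force passes 120 N, or if a joint passes its speed limit or range.

## Working session

There is one attempt and no reset: what is moved stays moved. The work goes in short steps, each a Python script; the robot and the scene stay as the last script left them, time stands still between calls to the robot, and variables do not carry over. Pictures are saved under pics/ and viewed, at most 10 in all, crops included, and the job is handed in when it is done.

```bash
mkdir -p pics; ls; cat > h.py <<'E'
import numpy as np, cv2
from workcell import bot
def ray(c,u,v):
    p=np.array([(u-c["cx"])/c["fx"],(v-c["cy"])/c["fy"]]); q=p.copy()
    for _ in range(20): q=p/(1+c["k1"]*(q@q))
    R=np.array(c["R"]);t=np.array(c["t"])
    return -R.T@t, R.T@np.array([q[0],q[1],1])
def onz(c,u,v,z):
    o,d=ray(c,u,v); return o+d*(z-o[2])/d[2]
def proj(c,X):
    x=np.array(c["R"])@np.array(X)+np.array(c["t"]); s=x[:2]/x[2]; s=s*(1+c["k1"]*(s@s))
    return np.array([s[0]*c["fx"]+c["cx"],s[1]*c["fy"]+c["cy"]])
E
python3 - <<'E'
from h import *
for n in("top","side"):
    c=bot.read_camera(n); cv2.imwrite(f"pics/{n}0.png",c["pixels"])
    R=np.array(c["R"]);print(n,-R.T@np.array(c["t"]),R.round(2).tolist(),c["fx"],c["k1"])
print(bot.current_clock(),bot.current_tool_rot())
E
```

```text
pics
top [ 0.23558755 -0.01594544  1.38860355] [[0.03, -1.0, 0.01], [-0.98, -0.03, -0.2], [0.2, -0.01, -0.98]] 585.4360241464192 -0.013224331117695122
side [-0.25790061 -0.75741199  0.68006684] [[0.69, -0.72, 0.0], [-0.36, -0.34, -0.87], [0.63, 0.6, -0.5]] 555.5219013541913 0.04486467398374104
0.1 [-4.06813866e-01 -3.11460239e+00  2.48099135e-03]
```

View pics/top0.png

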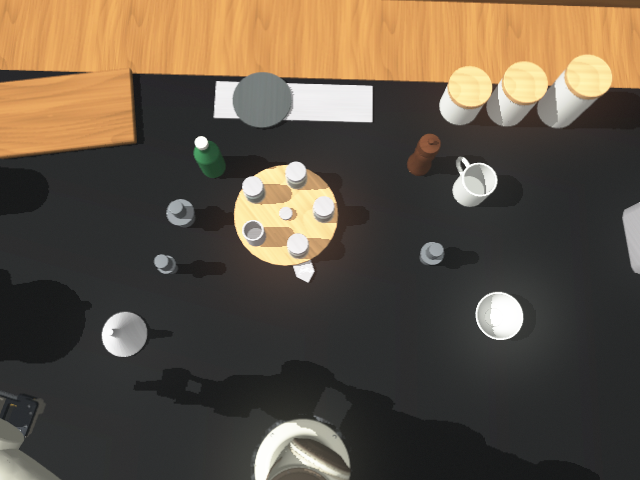

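View pics/side0.png

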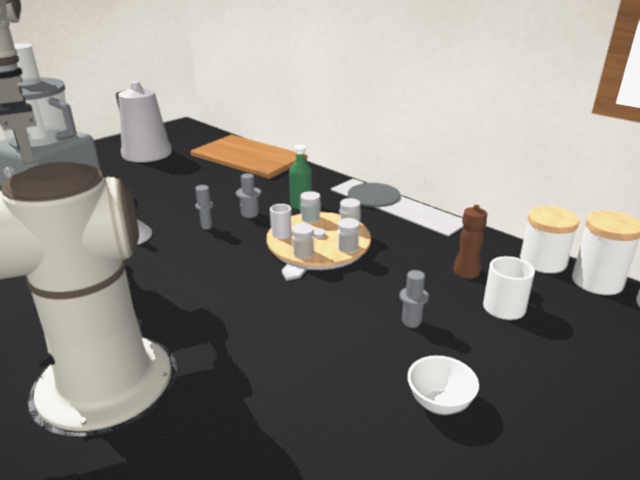

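The top view shows pushers at (181,213), (166,264) and (432,253). The open sleeve is at (254,232), the hub at (286,213) and the tongue tip near (304,281). In the side view the pusher at (413,298) looks mid-sized. I'll measure the flanges and the carousel next.

```bash
python3 - <<'E'
from h import *
im=cv2.imread("pics/top0.png"); c=bot.read_camera("top")
def crop(x,y,w,h,s): return cv2.resize(im[y:y+h,x:x+w],None,fx=s,fy=s,interpolation=cv2.INTER_CUBIC)
A=crop(228,155,120,130,4)
P=[crop(x-20,y-20,40,40,4) for x,y in((181,210),(166,264),(432,253))]
B=np.vstack(P); B=np.vstack([B,np.zeros((520-B.shape[0],160,3),np.uint8)])
cv2.imwrite("pics/c1.png",np.hstack([A,B]))
g=im.max(2)
for x,y in((181,213),(166,264),(432,253)):
    m=(g>60).astype(np.uint8); 
    n,l,st,ce=cv2.connectedComponentsWithStats(m[y-22:y+22,x-22:x+22]); k=l[22,22]
    print(x,y,st[k]+[x-22,y-22,0,0,0],onz(c,x,y,.066).round(3), np.hypot(*(onz(c,x,y,.066)-onz(c,x+1,y,.066))[:2])*1000)
# deck ellipse
h=cv2.cvtColor(im,cv2.COLOR_BGR2HSV); m=cv2.inRange(h,(8,50,80),(30,255,255)); m[:150]=0;m[280:]=0;m[:,:225]=0;m[:,350:]=0
pts=cv2.convexHull(cv2.findNonZero(m)).reshape(-1,2)
W=np.array([onz(c,u+0.,v+0.,.024)[:2] for u,v in pts]); (cx,cy),r=cv2.minEnclosingCircle(W.astype(np.float32)); 
A_=np.c_[2*W,np.ones(len(W))]; s=np.linalg.lstsq(A_,(W**2).sum(1),rcond=None)[0]
print("deck",cx,cy,r,s[:2],np.sqrt(s[2]+s[0]**2+s[1]**2), "hub",onz(c,286,213.5,.036))
print("sleeve",onz(c,254,230,.094),"tip",onz(c,304,281,.008))
E
```

```text
181 213 [166 199  28  28 650] [0.564 0.299 0.066] 2.321728531306829
166 264 [153 254  24  20 373] [0.444 0.324 0.066] 2.2810347712858188
432 253 [419 242  25  23 484] [ 0.486 -0.285  0.066] 2.310433557631115
deck 0.5798375010490417 0.057988718152046204 0.12619087100028992 [0.57946935 0.057915  ] 0.1255628739668493 hub [0.57773207 0.05624194 0.036     ]
sleeve [0.52253398 0.1240989  0.094     ] tip [0.42099014 0.00895679 0.008     ]
```

View pics/c1.png

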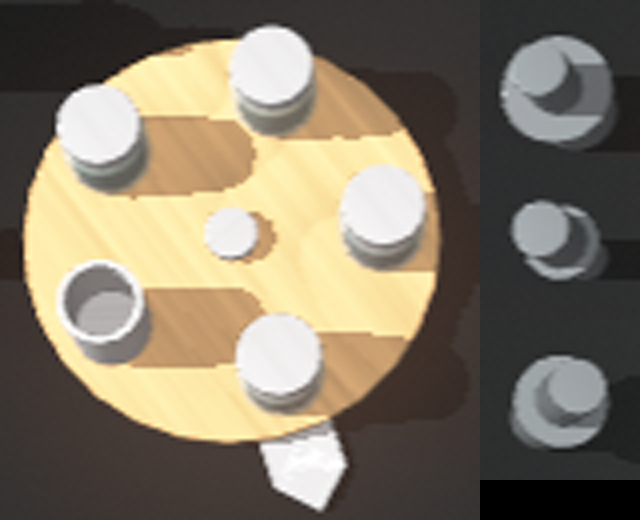

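The flange widths are about 64, 46 and 55 mm, so the fitting pusher is the one at (432,253). The sleeve has to turn about +66° to reach the tongue. I'll triangulate its grip top with the side view, then grasp it.

```bash
cat >> h.py <<'E'
from scipy.spatial.transform import Rotation as Ro
def down(psi): return (Ro.from_euler('z',psi-np.pi/2)*Ro.from_euler('x',np.pi)).as_rotvec()
def tri(ob):
    A=np.zeros((3,3));b=np.zeros(3)
    for c,u,v in ob:
        o,d=ray(c,u,v);d=d/np.linalg.norm(d);M=np.eye(3)-np.outer(d,d);A+=M;b+=M@o
    return np.linalg.solve(A,b)
E
python3 - <<'E'
from h import *
t=bot.read_camera("top");s=bot.read_camera("side")
print("b flange",onz(t,431.9,252.9,.066),"grip top",onz(t,436.1,248.9,.112))
X=onz(t,436.1,248.9,.112);print("side proj of grip top, foot",proj(s,X),proj(s,[X[0],X[1],0]))
S=onz(t,253.1,230.4,.094);T=onz(t,308.1,282.1,.008);D=np.array([.5795,.058])
print("S",S,np.hypot(*(S[:2]-D)),"T",T,np.hypot(*(T[:2]-D)),np.degrees([np.arctan2(*(S[:2]-D)[::-1]),np.arctan2(*(T[:2]-D)[::-1])]))
print("side proj S",proj(s,S))
im=s["pixels"]
def cr(x,y,w,h,k): return cv2.resize(im[y:y+h,x:x+w],None,fx=k,fy=k,interpolation=cv2.INTER_CUBIC)
cv2.imwrite("pics/c2.png",np.hstack([cr(262,185,110,100,4),cr(383,255,60,80,5)]))
E
```

```text
b flange [ 0.4863041  -0.28444748  0.066     ] grip top [ 0.48690312 -0.28459961  0.112     ]
side proj of grip top, foot [415.25445396 273.29760488] [410.55172114 321.23089658]
S [0.52154992 0.12608898 0.094     ] 0.08941096590486373 T [ 0.4186276  -0.00084909  0.008     ] 0.17129840495999896 [ 130.40088791 -159.90686066]
side proj S [279.74214364 207.65490277]
```

View pics/c2.png

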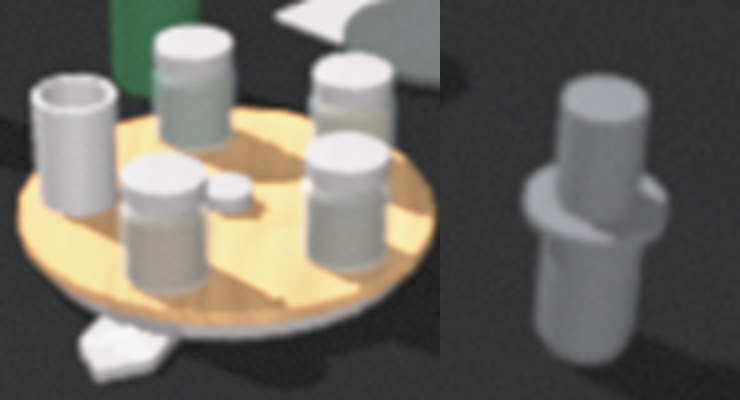

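The side view agrees with the top-view estimates to within 1 px. It shows the rim at (280,208) and the grip top at (415,274), against predicted (279.7,207.7) and (415.3,273.3). Radii also check: 89.4 mm against 90, and 171.3 mm against 172. I'll grasp and carry it now.

```bash
python3 - <<'E'
from h import *
r=down(np.radians(74)); b=np.array([.4866,-.2845])
bot.goto([*b,.24],r); print(bot.current_clock(),bot.current_joints())
bot.line_to([*b,.10+.04],max_speed=.2)
bot.line_to([*b,.075],max_speed=.1)
bot.set_gripper(0,25); print(bot.current_opening()*92,bot.current_grip_force())
bot.line_to([*b,.215],max_speed=.15)
bot.line_to([.5216,.1261,.215],max_speed=.2); bot.hold(.3)
print(bot.current_clock(),bot.current_joints(),bot.current_ee_pos(),bot.current_contact_force(),bot.current_opening()*92)
for n,(x,y,w,h,k) in dict(top=(220,180,80,90,5),side=(240,120,80,110,5)).items():
    im=bot.read_camera(n)["pixels"]; cv2.imwrite(f"pics/{n}1.png",im)
    globals()[n]=cv2.resize(im[y:y+h,x:x+w],None,fx=k,fy=k,interpolation=cv2.INTER_CUBIC)
cv2.imwrite("pics/c3.png",np.hstack([cv2.copyMakeBorder(top,0,100,0,0,0),side]))
E
```

```text
3.425 [-7.42290371e-01  1.12444898e-01  1.59738346e+00  1.90880425e-04
  1.43185405e+00  1.10653812e+00]
31.676849017928575 24.995976984500885
9.4 [ 1.14295100e-02  5.86866547e-02  1.70425752e+00 -7.60524545e-06
  1.37866929e+00  1.86188874e+00] [0.52162965 0.12586766 0.21498638] [-0.32065922 -0.00800485 -1.44019433] 31.380845432791965
```

View pics/c3.png

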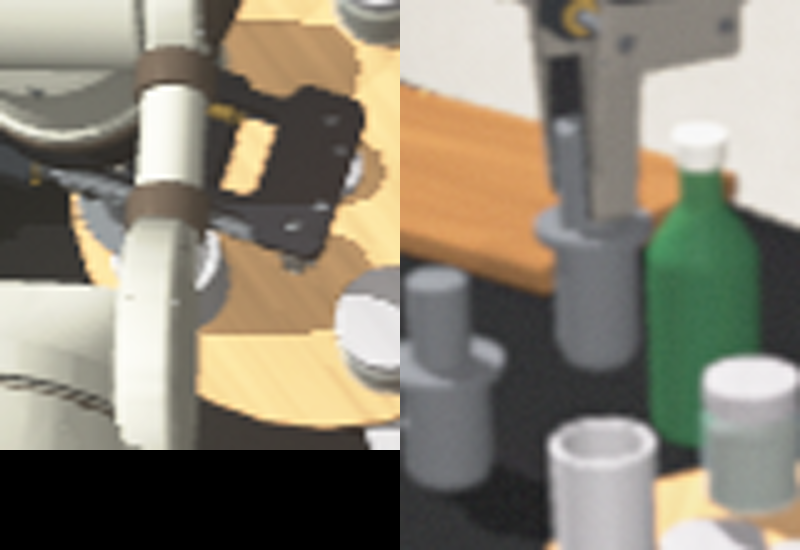

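Side view: the pusher hangs upright, its shank axis near column 597 in the crop (279.1 px) and its foot at row 365. The sleeve rim is centred at (602,445) in the crop. I'll compare these with their projections, then insert with force checks.

```bash
python3 - <<'E'
from h import *
s=bot.read_camera("side");im=cv2.imread("pics/side1.png")
p=bot.current_ee_pos()
for z in(.16,.15): 
    a=proj(s,[p[0],p[1],z]);print("pred axis",a)
S=[.5216,.1261,.094];print("rim pred",proj(s,S))
g=cv2.GaussianBlur(cv2.cvtColor(im,cv2.COLOR_BGR2GRAY),(1,3),0).astype(int)
for v in(180,184,188): print(v,g[v,264:294].tolist())
for v in(220,226): print(v,g[v,264:300].tolist())
print("rim2 pred",[proj(s,[.5216,.1261,z]) for z in(.08,.07)])
# lateral world direction per px of side camera
R=np.array(s["R"]);print(R[0],"m/px",(R@np.array(S)+s["t"])[2]/s["fx"])
E
```

```text
pred axis [278.65562731 181.87975448]
pred axis [278.82928459 185.87226436]
rim pred [279.7546852  207.64658316]
180 [50, 49, 49, 50, 50, 52, 68, 96, 111, 112, 111, 113, 116, 116, 116, 116, 116, 115, 113, 110, 106, 103, 95, 77, 60, 73, 90, 93, 89, 88]
184 [51, 53, 50, 51, 51, 49, 63, 93, 111, 112, 111, 112, 115, 115, 116, 117, 115, 115, 113, 110, 107, 103, 95, 79, 64, 73, 87, 92, 90, 87]
188 [50, 52, 49, 52, 50, 51, 58, 80, 100, 109, 110, 112, 114, 116, 118, 115, 116, 114, 113, 111, 106, 102, 93, 76, 62, 66, 85, 91, 90, 90]
220 [36, 37, 35, 34, 35, 61, 120, 167, 185, 181, 178, 181, 185, 188, 191, 193, 195, 196, 194, 191, 186, 183, 179, 174, 168, 159, 166, 210, 227, 227, 226, 226, 227, 231, 232, 231]
226 [38, 38, 35, 36, 32, 46, 97, 157, 184, 182, 178, 181, 185, 188, 191, 192, 196, 195, 195, 191, 187, 184, 180, 174, 168, 157, 162, 205, 230, 235, 237, 237, 238, 238, 238, 237]
rim2 pred [array([279.98351757, 212.94532509]), array([280.1452578 , 216.69540087])]
[ 0.6888803  -0.72487378  0.00138757] m/px 0.0023572092176740965
```

```bash
python3 - <<'E'
from h import *
f0=np.array(bot.current_contact_force())
p=[.5216,.1261]
for z in(.175,.165,.158,.15,.14,.13,.12,.112,.109):
    bot.line_to([*p,z],max_speed=.06)
    f=np.array(bot.current_contact_force())-f0
    print(z,f.round(2),np.array(bot.current_ee_pos()).round(4))
    if f[2]>15: break
    if abs(f[:2]).max()>4:
        p=[p[0]+np.clip(f[0]*2e-4,-.001,.001),p[1]+np.clip(f[1]*2e-4,-.001,.001)]
print(bot.current_clock(),bot.current_opening()*92)
E
```

```text
0.175 [ 0.49  0.16 -0.36] [0.5219 0.1261 0.1753]
0.165 [ 0.76 -0.05 -1.32] [0.5212 0.1261 0.1644]
0.158 [ 0.2  -0.27 -0.42] [0.5212 0.1261 0.1574]
0.15 [ 0.42  0.1  -0.08] [0.5212 0.1261 0.1494]
0.14 [-0.35  0.18 -0.67] [0.5211 0.126  0.1393]
0.13 [-0.03 -0.23 -0.19] [0.5211 0.126  0.1293]
0.12 [-0.03  0.86 -1.16] [0.5211 0.126  0.1193]
0.112 [ 0.14 -0.65 -0.59] [0.5212 0.126  0.1114]
0.109 [ 0.02 -0.18 -1.22] [0.5216 0.1261 0.109 ]
12.7167 31.733354367943324
```

```bash
python3 - <<'E'
from h import *
f0=np.array(bot.current_contact_force()); p=[.5216,.1261]; z=.109
while z>.098:
    z-=.001; bot.line_to([*p,z],max_speed=.03); bot.hold(.1)
    f=np.array(bot.current_contact_force())-f0; print(round(z,4),f.round(2),bot.current_ee_pos()[2].round(4))
    if f[2]>6: break
D=np.array([.5795,.058]); a0=np.arctan2(p[1]-D[1],p[0]-D[0]); a1=np.radians(200.1); R=np.hypot(*(np.array(p)-D))
for a in np.linspace(a0,a1,15)[1:]:
    bot.line_to([*(D+R*np.array([np.cos(a),np.sin(a)])),z],max_speed=.05)
    f=np.array(bot.current_contact_force())-f0; print(np.degrees(a).round(),f.round(2))
    if np.linalg.norm(f)>30: print("stop");break
bot.hold(.3)
print(bot.current_clock(),bot.current_ee_pos(),bot.current_opening()*92,bot.current_grip_force())
t=bot.read_camera("top")["pixels"];s=bot.read_camera("side")["pixels"]
cv2.imwrite("pics/c4.png",np.hstack([cv2.resize(i[y:y+100,x:x+80],None,fx=5,fy=5,interpolation=cv2.INTER_CUBIC) for i,x,y in((t,250,190),(s,258,170))]))
cv2.imwrite("pics/s4.png",s);cv2.imwrite("pics/t4.png",t)
E
```

```text
0.108 [-1.28  1.51  5.95] 0.1089
0.107 [-2.22  3.07 13.91] 0.1088
135.0 [-1.1   0.79 11.63]
140.0 [-1.58  1.35 12.08]
145.0 [-0.98  1.73 11.43]
150.0 [-0.92  2.03 11.04]
155.0 [-1.84  1.54 11.3 ]
160.0 [-1.1  1.2 12. ]
165.0 [-2.05  1.82 13.  ]
170.0 [-1.85  1.55 13.2 ]
175.0 [-2.48  1.57 12.34]
180.0 [-1.79  1.07 12.48]
185.0 [-2.19  1.98 13.83]
190.0 [-2.8   0.35 12.76]
195.0 [-1.83  1.49 13.07]
200.0 [-2.41  0.12 11.97]
18.0333 [0.49684511 0.02679546 0.10884002] 31.48209647907388 25.00113844871521
```

View pics/c4.png

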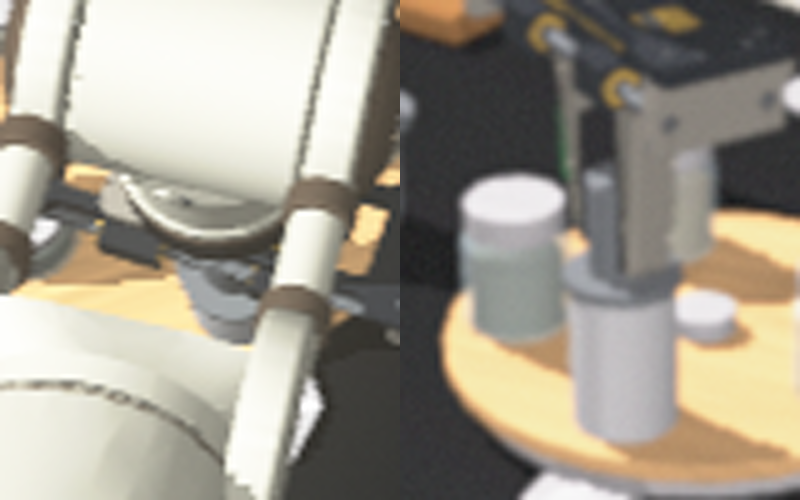

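The side view shows the flange flush on the sleeve rim, with the sleeve standing above the tongue (the white shape at the lower edge, near column 575). Forces are steady and the pusher is still gripped at 25 N, so I'm handing in.

```bash
python3 - <<'E'
from h import *
print(bot.job_done())
E
```

```text
the job is handed in; nothing more can be done
None
```

I handed the job in at about 18 s of the 61 s limit: the 38 mm pusher is home in the sleeve, and the carousel is turned to put the sleeve over the tongue and held there by its pusher at 25 N grip. The hand-in returned no verdict, so I can't confirm it was judged a success.

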